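# Clear the marker off the laptop and fold it shut

### The arm

A 6-joint arm with a two-finger parallel gripper is mounted at the origin on the work surface. World frame = base frame: x ahead of the robot, y to its left, z up, the work surface at z = 0. Lengths are in m, angles in rad, forces in N, time in s.
With the tool pointing down it reaches from about 0.375 to 0.975 m from the base axis. Payload 3.8 kg.
Tool frame: the origin (TCP) lies midway between the tips of the shut fingers; the grasp point (between the pads) lies 19 mm behind it; x points along the fingers, z is the direction in which the jaws open and shut, and the axes are right-handed (so a half turn about x gives the same grasp; the last joint's range is limited). The gripper opens to 85 mm and grips with 20 to 120 N. Pads are 22 mm wide; open, the fingers measure 114 mm over their backs; the gripper's body (76 mm by 85 mm) begins 54 mm behind the grasp point. The pads swing forward as they close: fully open they stand 13 mm farther back than shut.
Start: joints at [-1.176, 0.264, 1.604, -0, 1.274, -0.037], TCP at [0.282, -0.613, 0.208] pointing down, gripper open.
Joint ranges: [-2.63, 2.63], [-0.94, 2.18], [0.31, 2.57], [-1.31, 4.45], [0, 2.66], [-2.55, 2.55]. Speed limits (rad/s): [2.57, 2.57, 3.14, 3.14, 3.14, 3.14].

### API

Orientations are given as a rotation vector (axis times angle).
In Python, from workcell import * gives the robot as it stands. The module is installed in compiled form; this text tells all that it offers.
- The arm moves only by the tool carry_out, never from a script. Its arguments are lists of equal length, an entry for each row: "offset": the shift along the tool's x, y, z in cm, a list of three; "delta_rot": the turn, a rotation vector about the tool's x, y, z in degrees, a list of three. A call has exactly 5 rows; each row shifts and turns the commanded pose from where the row before left it, along the tool's axes as they then stand; what a row does not reach is not made up. A row lasts 1/12 s, in which the tool goes at most 41.7 mm and 7.16 degrees, less where a joint would pass 70% of its speed; a pose out of reach is approached as far as the arm can. A call is refused whole if a number of a shift passes 4.17 or a number of a turn 7.16, either way. A call with a gripper value outside its range is refused whole. "fingers" is the opening, from -1 (shut) to 1 (fully open), set as the call begins (left out, the last holds). The fingers move at their own pace and stop on an object; "newtons" is the grip in N (left out, the last holds). Time passes only in rows, so rows that do not move let the fingers close, or fill a call up. It gives the time, the measured TCP pose, the force and the opening at its end, in the units of the state.
- read_state(): the state, without advancing time (a new reading comes with each control period).
- read_camera(name): name is "scene" or "top" or "wrist"; returns (picture, depth): 480x640x3 uint8, red, green, blue; 480x640 float32, m along the optical axis (not along the pixel's ray), 0 where there is no reading.
- get_calibration(name): a dict with "fx", "fy", "cx", "cy" (pixels), "R" (3x3) and "t" (3): a world point X has camera coordinates R X + t; the wrist camera has in their place "mount" (4x4, takes a point from camera to tool coordinates, whose origin is the TCP and whose axes are the tool frame's). Camera axes: x right, y down, z forward; pixel columns grow to the right and rows downward; lengths in m; the calibration is good to about 2 mm. The wrist camera is an equidistant fisheye: a pixel r from the principal point sees the ray r / f radians off the axis. A picture is of the moment at which its call begins: read the wrist's pose just before it. get_calibration takes no time and is no camera call.
- finish_job(): hands the job in, once; it reports no verdict.
The state is a dict: "time": time; "q": joint angles; "joint_vel": joint speeds; "joint_torque": joint torques, N m; "tool_pos": TCP position; "tcp_rot": TCP orientation; "wrist_force": force on the tool from outside, world axes, zero at the start; "torque": the same for the moment, N m; "width": opening from 0.0 (shut) to 1.0 (fully open).
Only numpy, scipy, OpenCV 4.12 (cv2) and the standard library are available. Lean on these libraries where they do the work, as an engineer would, in place of code of your own. Each camera call takes 0.05 s, during which the arm holds its last target. There are 200 camera calls.

### The job

The radio session is over: shut the laptop. First push the marker pen that lies across its keyboard off the laptop, so that it drops onto the desk beside it, without gripping it or picking it up; then reach behind the screen and push it over and down until the laptop is fully shut, gently, without slamming it. Nothing is to be picked up: leave the laptop standing where it is and the other things on the desk alone.

Things in the scene. Friction and masses are not known exactly. Their poses are not given: they have to be found in the camera images.
- laptop: Black open laptop standing loose on the desk on rubber feet, about 1.5 kg: base 285 mm wide (its y), 200 mm deep (its x), its keyboard deck 16 mm above the desk, level and flat (keys flush). Origin: centre of its underside, on the desk. Its -x side is the front, towards the robot; the hinge runs along the rear (+x) edge; +y is its left.
- screen (a joint): Opening angle of the screen lid in rad: 0 = fully shut flat on the base, 1.57 = straight up, more = leaning back, away from the robot; it stops at 2.3. A stiff friction hinge (0.5 N m, about 3 to 4 N at the free edge) keeps the lid where it is left, at any angle, so it neither springs nor falls; it must be pushed all the way down.
- hinge_mid (a point): Middle of the hinge line, 95 mm behind the laptop's origin (its +x) and 20.5 mm above the desk. The hinge line runs along the laptop's y.
- screen_edge (a point): Middle of the lid's free edge, on its outer face (the back of the screen, which is the top when shut). The lid is a flat plate 281 mm wide and 6 mm thick; the hinge line lies in its mid-plane (3 mm under the outer face) and the free edge is 194 mm from it. When shut the outer face is 23.5 mm above the desk.
- marker_mid (a point): Centre of a flat-sided marker pen, white body and grey cap, 110 mm long (its x), 24 mm wide (its y), 15 mm thick (its z), 30 g, lying flat on the keyboard deck across the keys, its long axis within about 20 degrees of the laptop's front-to-back direction; it does not roll. Flat on the deck the centre is 23.5 mm above the desk, flat on the desk 7.5 mm.
- mouse: Bystander: black computer mouse 100 x 58 x 35 mm, origin at the centre of its underside.
- mug: Bystander: white mug, 82 mm across and 95 mm high, origin at the centre of its underside.
- key: Bystander: Morse paddle key on a heavy steel base 95 x 75 mm, 42 mm high, origin at the centre of its underside.
There are look-alikes about, which are no part of the job. Of the things that look like the part that bears marker_mid, the middle-sized one is meant.

How it is judged:
On the way, in this order (a step that is already met when the one before it is completed fails the run):
1. the marker is off the laptop, on the desk, the screen still open (height (world z) of marker_mid below 0.018 m and value of joint screen above 0.8 rad), for 0.2 s.
2. the laptop is fully shut (value of joint screen below 0.03 rad), for 0.2 s.
At the end, for the whole second after the job is handed in: The screen is shut to within 0.03 rad (6 mm at its free edge); the marker lies still on the desk (its centre under 18 mm); the laptop stands within 50 mm of where it was, the bystanders within 30 mm (value of joint screen below 0.03 rad and height (world z) of marker_mid below 0.018 m and linear speed of each of marker, laptop below 0.02 m/s and distance of laptop from where it was at the start of the episode below 0.05 m and height (world z) of laptop below 0.008 m and distance of each of mouse, mug, key from where it was at the start of the episode below 0.03 m); the robot touches nothing.
It fails at once if the marker is picked up (its centre more than 60 mm above the desk) or squeezed (more than 30 N from the fingers) (height (world z) of marker_mid above 0.06 m or contact force between the fingers and marker above 30 N).
It fails at once if the screen is slammed: faster than 2 rad/s within 0.3 rad of shut (value of joint screen below 0.3 rad and velocity of joint screen below -2 rad/s).
It fails at once if the laptop is lifted, tipped up or shoved more than 50 mm out of its place (height (world z) of laptop above 0.02 m or angle between laptop's own z axis and vertical above 0.15 rad or distance of laptop from where it was at the start of the episode above 0.05 m).
It fails at once if a bystander is moved more than 30 mm (distance of any of mouse, mug, key from where it was at the start of the episode above 0.03 m).
It also fails if it takes over 48 s, if anything falls off the work surface, if the arm or the gripper's body presses on something with over 40 N, if the wrist force passes 120 N, or if a joint passes its speed limit or range.

## Working session

There is one attempt and no reset: what is moved stays moved. The work goes in short steps, Python scripts to look and compute and a tool call to move; the robot and the scene stay as the last step left them, time stands still between calls to the robot, and variables do not carry over. Pictures are saved under pics/ and viewed, about 8 in all and at most 12, crops included, and the job is handed in when it is done.

Besides the shell and the picture viewer there is one more tool, called after "Call:" as name(argument=value, ...) on one line, values as JSON. carry_out: Moves the arm, as the interface text tells. Its arguments: {"type":"object","properties":{"offset":{"type":"array"},"delta_rot":{"type":"array"},"fingers":{"type":"number"},"newtons":{"type":"number"}},"required":["offset","delta_rot"]}

```bash
mkdir -p pics
python3 - <<'E'
from workcell import *
import cv2, numpy as np
s=read_state(); print({k:np.round(v,3).tolist() for k,v in s.items()})
for n in ["top","scene"]:
    im,d=read_camera(n); c=get_calibration(n)
    np.savez(f"{n}.npz",im=im,d=d,**c)
    cv2.imwrite(f"pics/{n}1.png",im[:,:,::-1]); print(n,c,(d==0).mean())
E
```

```text
{'time': 0.0, 'q': [-1.176, 0.265, 1.605, -0.0, 1.274, -0.037], 'joint_vel': [0.001, 0.001, -0.001, -0.001, -0.001, -0.0], 'joint_torque': [0.001, -51.511, -36.732, -0.0, 0.013, 0.0], 'tool_pos': [0.282, -0.612, 0.206], 'tcp_rot': [0.887, 1.385, -0.885], 'wrist_force': [0.262, -0.135, 0.481], 'torque': [-0.036, 0.045, 0.032], 'width': 0.998}
top {'fx': 570.2771513771542, 'fy': 570.2771513771542, 'cx': 317.45650997992556, 'cy': 239.1181673520282, 'R': array([[-1.75002405e-03, -9.99997689e-01, -1.24867775e-03],
       [-9.78486156e-01,  1.96998493e-03, -2.06303080e-01],
       [ 2.06305063e-01,  8.60778542e-04, -9.78487343e-01]]), 't': array([0.05797941, 0.50478166, 1.08804075])} 0.004013671875
scene {'fx': 507.8407365827625, 'fy': 507.8407365827625, 'cx': 321.1897273183105, 'cy': 243.57284353543426, 'R': array([[-0.02801113,  0.9996031 , -0.0030048 ],
       [ 0.71621493,  0.01797283, -0.6976483 ],
       [-0.6973174 , -0.021694  , -0.7164341 ]]), 't': array([-0.02837628, -0.32267077,  1.33670398])} 0.004059244791666666
```

View pics/top1.png

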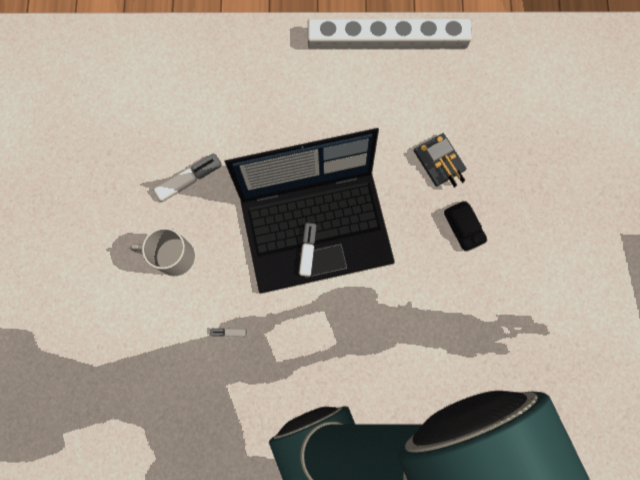

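View pics/scene1.png

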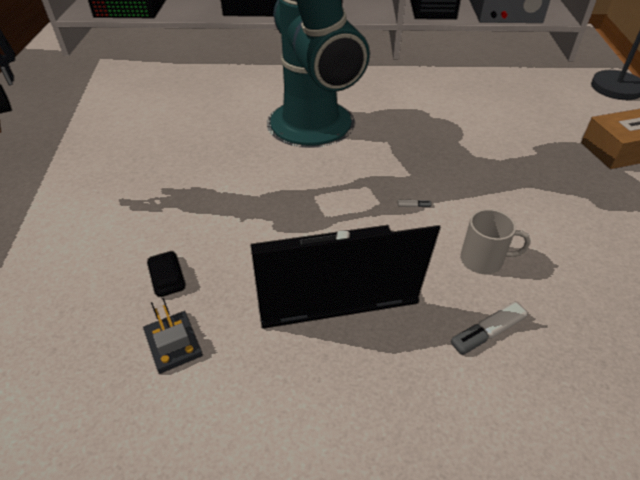

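The top view shows the marker on the deck, from cap (310,225) to end (306,275). The deck's front corners are (260,292) and (394,263), and the lid's top edge runs from (227,160) to (378,130). The mouse is at (465,226), the key at (440,160) and the mug at (164,250). The scene view confirms that a larger marker (490,328) and a smaller one (415,204) lie on the desk.

```bash
cat > h.py <<'E'
import numpy as np
from workcell import *
from scipy.spatial.transform import Rotation as Ro
def cloud(n,z=None):
    z=z or np.load(n+".npz"); d=z['d']; v,u=np.mgrid[:480,:640]
    P=np.stack([(u-z['cx'])/z['fx']*d,(v-z['cy'])/z['fy']*d,d],-1)
    W=(P-z['t'])@z['R']; W[d==0]=np.nan; return W
E
python3 - <<'E'
from h import *
import cv2
T=cloud("top");S=cloud("scene");im=np.load("top.npz")['im'].astype(int)
p=lambda W,u,v:np.round(np.nanmedian(W[v-1:v+2,u-1:u+2].reshape(-1,3),0),4).tolist()
for n,u,v in [("fl",262,290),("fr",392,264),("br",374,184),("bl",246,204),("deck",280,270),("deck",360,255),("lidTL",230,162),("lidTR",376,133),("lidmid",303,148),("lidlow",310,183),("cap",310,226),("mid",308,250),("end",306,273),("mouse",465,226),("key",440,160),("desk",330,320)]: print(n,p(T,u,v))
for n,u,v in [("lidTL",436,229),("lidTR",254,246),("lidbl",417,302),("lidbr",264,323),("lidc",340,280)]: print("S",n,p(S,u,v))
# marker by colour/height
m=np.zeros((480,640),bool); m[220:280,294:322]=True
h=T[...,2]; mk=m&(h>0.024)&(h<0.04); print(mk.sum())
X=T[mk]; r=cv2.minAreaRect(X[:,:2].astype(np.float32)*1000); print("marker",r, np.median(X[:,2]), X.mean(0)); print(cv2.boxPoints(r))
wm=m&(im.min(2)>130); print("white",T[wm].mean(0),wm.sum())
# lid plane from scene
X=S[260:300,280:400].reshape(-1,3);X=X[X[:,2]>.03]; c=X.mean(0); n=np.linalg.svd(X-c,full_matrices=False)[2][2]; n*=np.sign(n[0]); print("lid plane",c,n,"angle",np.pi/2-np.arcsin(n[2]), np.pi/2+np.arcsin(n[2]),"yaw",np.degrees(np.arctan2(n[1],n[0])))
s=read_state(); print(Ro.from_rotvec(s['tcp_rot']).as_matrix().round(3))
for n,(u0,u1,v0,v1),lo in [("mouse",(440,492,198,255),.01),("key",(410,475,130,192),.01),("mug",(125,195,225,275),.03)]:
    W=T[v0:v1,u0:u1].reshape(-1,3);W=W[W[:,2]>lo];print(n,W.min(0).round(3),W.max(0).round(3))
E
```

```text
fl [0.4074, 0.1697, 0.0149]
fr [0.4614, -0.0964, 0.0089]
br [0.6331, -0.0623, 0.0156]
bl [0.5885, 0.2065, 0.0153]
deck [0.4482, 0.1337, 0.0161]
deck [0.4791, -0.0302, 0.0161]
lidTL [0.6111, 0.2113, 0.211]
lidTR [0.6688, -0.049, 0.2018]
lidmid [0.6388, 0.0824, 0.2066]
lidlow [0.6233, 0.0721, 0.048]
cap [0.5372, 0.0723, 0.0301]
mid [0.4869, 0.0763, 0.0298]
end [0.4397, 0.0802, 0.0311]
mouse [0.5355, -0.2445, 0.0345]
key [0.6801, -0.201, 0.0308]
desk [0.3479, 0.0319, -0.0002]
S lidTL [0.617, 0.2169, 0.2075]
S lidTR [0.4745, -0.0902, 0.0153]
S lidbl [0.5988, 0.2166, 0.0083]
S lidbr [0.6558, -0.0513, 0.0137]
S lidc [0.6385, 0.0766, 0.1115]
598
marker ((489.35504150390625, 77.63969421386719), (24.12031364440918, 109.00092315673828), 83.58154296875) 0.029833077977468193 [0.48827128 0.07774061 0.02984294]
[[433.848     71.74768 ]
 [542.1657    59.562576]
 [544.86206   83.53171 ]
 [436.54437   95.71681 ]]
white [nan nan nan] 348
lid plane [0.63825599 0.07679435 0.11189434] [ 0.96999591  0.21752144 -0.10859263] angle 1.679603525197348 1.461989128392445 yaw 12.639467733577288
[[-0.001  0.908  0.419]
 [ 0.002  0.419 -0.908]
 [-1.     0.    -0.002]]
mouse [ 0.487 -0.29   0.01 ] [ 0.594 -0.208  0.043]
key [ 0.621 -0.259  0.01 ] [ 0.747 -0.15   0.049]
mug [0.438 0.312 0.03 ] [0.519 0.428 0.1  ]
```

```bash
cat >> h.py <<'E'
C=np.array([.532,.058,0]); YAW=np.radians(12)
EX=np.array([np.cos(YAW),np.sin(YAW),0]); EY=np.array([-EX[1],EX[0],0])
def lap(x,y,z): return C+x*EX+y*EY+[0,0,z]
def tolap(p): d=np.asarray(p)-C; return np.array([d@EX,d@EY,d[2]])
def down(yaw=YAW): # tool x down, z along yaw
    z=np.array([np.cos(yaw),np.sin(yaw),0]);x=np.array([0,0,-1.]);return Ro.from_matrix(np.stack([x,np.cross(z,x),z],1))
def rows(p,R,n,prin=True):
    """constant row (cm, deg) repeated n times from measured pose to p,R"""
    s=read_state(); R0=Ro.from_rotvec(s['tcp_rot']); w=(R0.inv()*R).as_rotvec()/n
    A=sum(((R0*Ro.from_rotvec(w*k)).as_matrix() for k in range(n)),np.zeros((3,3)))
    o=np.linalg.solve(A,np.asarray(p)-s['tool_pos'])*100
    print(n,"rows offset",o.round(3).tolist(),"rot",np.degrees(w).round(2).tolist()); return o,w
def st():
    s=read_state(); print("t",round(s['time'],2),"lap",tolap(s['tool_pos']).round(4),"F",np.round(s['wrist_force'],1),"w",round(s['width'],2),"q",np.round(s['q'],2))
E
python3 -c "
from h import *
rows(lap(-.038,-.038,.15),down(),20); st()"
```

```text
20 rows offset [0.283, 3.534, -0.568] rot [-3.86, -0.0, -0.0]
t 0.1 lap [-0.3837 -0.6038  0.2064] F [ 0.2 -0.8 -0.1] w 1.0 q [-1.18  0.26  1.61 -0.    1.27 -0.04]
```

Call:
carry_out(offset=[[0.28, 3.53, -0.57], [0.28, 3.53, -0.57], [0.28, 3.53, -0.57], [0.28, 3.53, -0.57], [0.28, 3.53, -0.57]], delta_rot=[[-3.86, 0, 0], [-3.86, 0, 0], [-3.86, 0, 0], [-3.86, 0, 0], [-3.86, 0, 0]], fingers=0.2)

```text
time: 0.52
tool_pos: [0.4164, -0.4935, 0.1927]
tcp_rot: [0.625, 1.48, -0.624]
wrist_force: [-0.0, -0.1, -1.1]
width: 0.598
```

Call:
carry_out(offset=[[0.28, 3.53, -0.57], [0.28, 3.53, -0.57], [0.28, 3.53, -0.57], [0.28, 3.53, -0.57], [0.28, 3.53, -0.57]], delta_rot=[[-3.86, 0, 0], [-3.86, 0, 0], [-3.86, 0, 0], [-3.86, 0, 0], [-3.86, 0, 0]])

```text
time: 0.93
tool_pos: [0.5026, -0.3375, 0.1789]
tcp_rot: [0.362, 1.541, -0.362]
wrist_force: [1.2, -0.1, 0.4]
width: 0.601
```

Call:
carry_out(offset=[[0.28, 3.53, -0.57], [0.28, 3.53, -0.57], [0.28, 3.53, -0.57], [0.28, 3.53, -0.57], [0.28, 3.53, -0.57]], delta_rot=[[-3.86, 0, 0], [-3.86, 0, 0], [-3.86, 0, 0], [-3.86, 0, 0], [-3.86, 0, 0]])

```text
time: 1.35
tool_pos: [0.5321, -0.162, 0.165]
tcp_rot: [0.098, 1.569, -0.098]
wrist_force: [1.2, 0.1, 0.0]
width: 0.599
```

Call:
carry_out(offset=[[0.28, 3.53, -0.57], [0.28, 3.53, -0.57], [0.28, 3.53, -0.57], [0.28, 3.53, -0.57], [0.28, 3.53, -0.57]], delta_rot=[[-3.86, 0, 0], [-3.86, 0, 0], [-3.86, 0, 0], [-3.86, 0, 0], [-3.86, 0, 0]])

```text
time: 1.77
tool_pos: [0.5021, 0.0134, 0.1511]
tcp_rot: [-0.166, 1.565, 0.166]
wrist_force: [1.7, 0.3, 0.3]
width: 0.602
```

```bash
python3 -c "
from h import *
import cv2
st();rows(lap(-.038,-.036,.021),down(),10)
im,d=read_camera('wrist'); cv2.imwrite('pics/w1.png',im[:,:,::-1])
st();print(get_calibration('wrist'))"
```

```text
t 1.77 lap [-0.0385 -0.0374  0.1511] F [1.7 0.3 0.3] w 0.6 q [-0.02 -0.02  2.03  0.    1.13 -0.23]
10 rows offset [1.301, 0.014, 0.006] rot [0.01, -0.0, -0.0]
t 1.82 lap [-0.0405 -0.0316  0.15  ] F [-1.7  4.6 -0.6] w 0.6 q [-0.02 -0.02  2.03  0.01  1.14 -0.23]
{'fx': 371.64829954431775, 'fy': 371.64829954431775, 'cx': 319.31726042706526, 'cy': 235.72787395896583, 'mount': array([[ 3.33624201e-04, -2.89022435e-01,  9.57322266e-01,
        -1.66352148e-01],
       [ 3.86053822e-04, -9.57322211e-01, -2.89022553e-01,
         7.36192119e-02],
       [ 9.99999870e-01,  4.66002837e-04, -2.07807642e-04,
        -6.35916738e-04],
       [ 0.00000000e+00,  0.00000000e+00,  0.00000000e+00,
         1.00000000e+00]])}
```

View pics/w1.png

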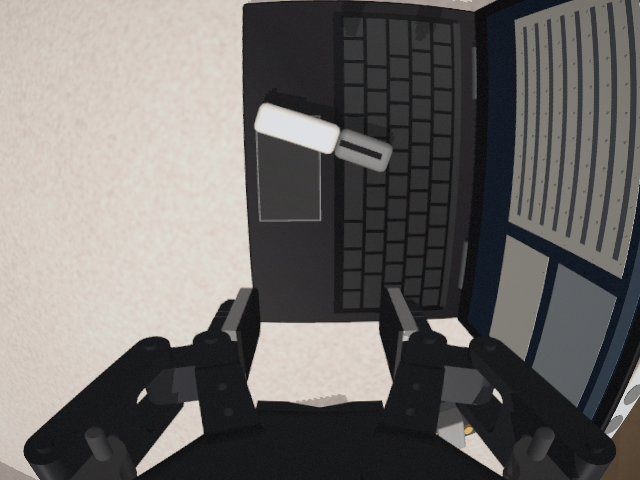

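The wrist view shows the pen from (258,115) to (390,155), centred between the fingers along the laptop's x. There is clear deck where the fingers will come down.

Call:
carry_out(offset=[[2, 0, 0], [2, 0, 0], [2, 0, 0], [2, 0, 0], [1.5, 0, 0]], delta_rot=[[0, 0, 0], [0, 0, 0], [0, 0, 0], [0, 0, 0], [0, 0, 0]])

```text
time: 2.23
tool_pos: [0.5013, 0.0117, 0.0546]
tcp_rot: [-0.163, 1.567, 0.164]
wrist_force: [-0.3, 0.4, -1.0]
width: 0.601
```

Call:
carry_out(offset=[[1.2, 0, 0], [1, 0, 0], [0.8, 0, 0], [0.4, 0, 0], [0, 0, 0]], delta_rot=[[0, 0, 0], [0, 0, 0], [0, 0, 0], [0, 0, 0], [0, 0, 0]])

```text
time: 2.65
tool_pos: [0.5022, 0.0116, 0.0218]
tcp_rot: [-0.163, 1.566, 0.164]
wrist_force: [-0.9, 0.4, 0.4]
width: 0.598
```

```bash
python3 -c "
from h import *
import cv2
st()
im,d=read_camera('wrist'); cv2.imwrite('pics/w2.png',im[:,:,::-1])
im,d=read_camera('scene'); cv2.imwrite('pics/s2.png',im[:,:,::-1]);st()"
```

```text
t 2.65 lap [-0.0388 -0.0392  0.0218] F [-0.9  0.4  0.4] w 0.6 q [-0.03  0.14  2.13  0.    0.87 -0.23]
t 2.75 lap [-0.0377 -0.0394  0.0231] F [ 0.1 -0.   0.1] w 0.6 q [-0.03  0.14  2.13  0.    0.87 -0.23]
```

View pics/w2.png

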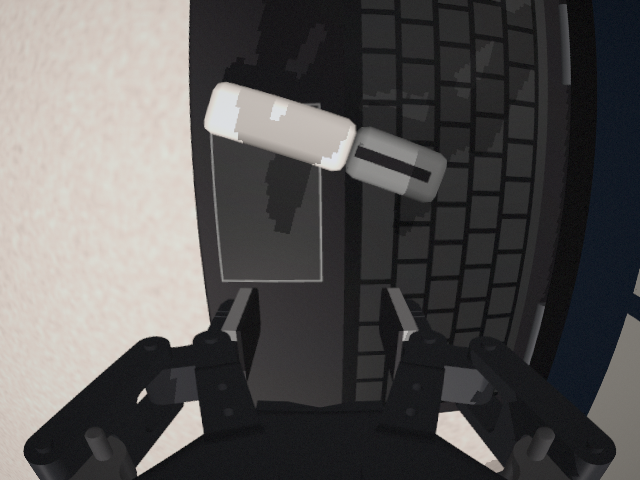

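The tips stand just over the deck with the pen ahead, from (208,105) to (440,180). I'll lower 4 mm and push towards +y.

Call:
carry_out(offset=[[0.4, 0, 0], [0, 0.8, 0], [0, 1, 0], [0, 1, 0], [0, 1, 0]], delta_rot=[[0, 0, 0], [0, 0, 0], [0, 0, 0], [0, 0, 0], [0, 0, 0]])

```text
time: 3.17
tool_pos: [0.4946, 0.0501, 0.0188]
tcp_rot: [-0.164, 1.564, 0.164]
wrist_force: [-0.1, 0.2, -0.3]
width: 0.602
```

Call:
carry_out(offset=[[0, 1, 0], [0, 1, 0], [0, 1, 0], [0, 1, 0], [0, 1, 0]], delta_rot=[[0, 0, 0], [0, 0, 0], [0, 0, 0], [0, 0, 0], [0, 0, 0]])

```text
time: 3.58
tool_pos: [0.4842, 0.0989, 0.0186]
tcp_rot: [-0.164, 1.565, 0.164]
wrist_force: [0.2, 0.6, 0.4]
width: 0.598
```

```bash
python3 -c "
from h import *
import cv2
st()
im,d=read_camera('wrist'); cv2.imwrite('pics/w3.png',im[:,:,::-1])"
```

```text
t 3.58 lap [-0.0382  0.05    0.0186] F [0.2 0.6 0.4] w 0.6 q [ 0.15  0.13  2.15  0.    0.86 -0.06]
```

View pics/w3.png

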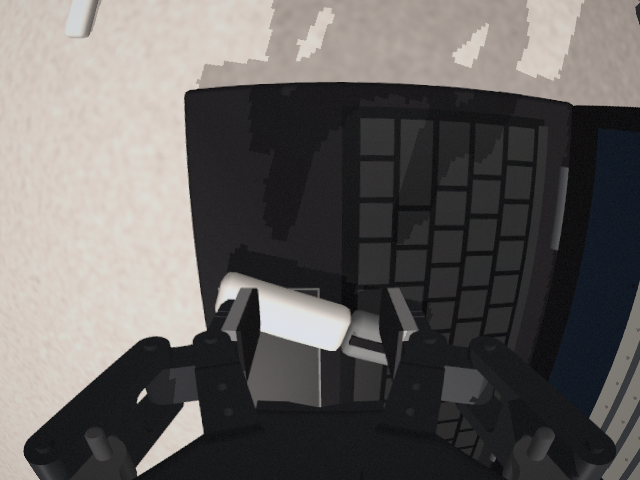

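```bash
cat >> h.py <<'E'
def wcloud(d,s):
    c=get_calibration('wrist'); v,u=np.mgrid[:480,:640]; x=(u-c['cx'])/c['fx'];y=(v-c['cy'])/c['fy'];r=np.hypot(x,y)
    k=np.tan(r)/np.maximum(r,1e-9); P=np.stack([x*k*d,y*k*d,d],-1)
    P=P@c['mount'][:3,:3].T+c['mount'][:3,3]; W=P@Ro.from_rotvec(s['tcp_rot']).as_matrix().T+s['tool_pos']-C
    W=np.stack([W@EX,W@EY,W[...,2]],-1); W[d==0]=np.nan; return W
E
python3 -c "
from h import *
s=read_state(); im,d=read_camera('wrist'); W=wcloud(d,s);st()
for u,v in [(230,280),(300,315),(345,310),(300,345),(325,330),(370,330),(245,295),(245,330),(400,295),(400,340),(290,200),(240,360)]: print(u,v,im[v,u],W[v,u].round(4))
"
```

```text
t 3.68 lap [-0.0383  0.0503  0.0185] F [0.3 0.4 1.3] w 0.6 q [ 0.15  0.13  2.15  0.    0.86 -0.06]
230 280 [163 157 151] [-0.0812  0.0552  0.0269]
300 315 [223 225 226] [-0.0481  0.0393  0.0308]
345 310 [137 132 127] [-0.0263  0.0378  0.0231]
300 345 [104 103 101] [-0.0493  0.0129  0.0168]
325 330 [223 225 228] [-0.0363  0.031   0.0309]
370 330 [128 127 127] [-0.0144  0.0303  0.0302]
245 295 [97 96 95] [-0.0679  0.0618  0.0562]
245 330 [23 23 24] [-0.0644  0.0584  0.0767]
400 295 [97 94 94] [-0.0077  0.0622  0.0571]
400 340 [68 65 66] [-0.0126  0.0585  0.0834]
290 200 [25 24 25] [-0.0526  0.0911  0.0161]
240 360 [39 34 37] [-0.0658  0.05    0.083 ]
```

```bash
python3 -c "
from h import *
s=read_state(); im,d=read_camera('wrist'); W=wcloud(d,s);st()
for u in (236,242,248,254,392,398,404): print(u,[(v,W[v,u].round(3).tolist()) for v in range(284,330,6)])
"
```

```text
t 3.73 lap [-0.0382  0.0496  0.0186] F [-0.7 -0.5 -0.4] w 0.6 q [ 0.15  0.13  2.15 -0.    0.86 -0.06]
236 [(284, [-0.078, 0.054, 0.03]), (290, [-0.078, 0.051, 0.031]), (296, [-0.078, 0.048, 0.031]), (302, [-0.07, 0.061, 0.063]), (308, [-0.069, 0.061, 0.067]), (314, [-0.068, 0.061, 0.071]), (320, [-0.067, 0.061, 0.077]), (326, [-0.067, 0.061, 0.08])]
242 [(284, [-0.075, 0.053, 0.029]), (290, [-0.07, 0.061, 0.052]), (296, [-0.069, 0.061, 0.057]), (302, [-0.068, 0.061, 0.063]), (308, [-0.067, 0.061, 0.068]), (314, [-0.066, 0.061, 0.072]), (320, [-0.065, 0.061, 0.075]), (326, [-0.065, 0.061, 0.08])]
248 [(284, [-0.073, 0.052, 0.026]), (290, [-0.067, 0.061, 0.053]), (296, [-0.066, 0.061, 0.058]), (302, [-0.065, 0.061, 0.063]), (308, [-0.065, 0.061, 0.067]), (314, [-0.064, 0.06, 0.07]), (320, [-0.065, 0.057, 0.07]), (326, [-0.065, 0.055, 0.069])]
254 [(284, [-0.07, 0.052, 0.025]), (290, [nan, nan, nan]), (296, [-0.064, 0.06, 0.056]), (302, [-0.065, 0.058, 0.056]), (308, [-0.064, 0.056, 0.058]), (314, [-0.064, 0.054, 0.059]), (320, [-0.065, 0.05, 0.057]), (326, [-0.065, 0.049, 0.059])]
392 [(284, [-0.002, 0.048, 0.016]), (290, [-0.01, 0.061, 0.051]), (296, [-0.011, 0.06, 0.056]), (302, [-0.012, 0.061, 0.062]), (308, [-0.013, 0.061, 0.066]), (314, [-0.013, 0.06, 0.07]), (320, [-0.013, 0.058, 0.071]), (326, [-0.013, 0.056, 0.072])]
398 [(284, [0.001, 0.048, 0.016]), (290, [-0.008, 0.062, 0.053]), (296, [-0.008, 0.061, 0.057]), (302, [-0.01, 0.062, 0.064]), (308, [-0.011, 0.062, 0.068]), (314, [-0.012, 0.062, 0.073]), (320, [-0.012, 0.061, 0.076]), (326, [-0.013, 0.061, 0.08])]
404 [(284, [0.004, 0.047, 0.016]), (290, [0.004, 0.044, 0.016]), (296, [0.004, 0.041, 0.017]), (302, [-0.008, 0.062, 0.064]), (308, [-0.008, 0.061, 0.067]), (314, [-0.009, 0.061, 0.072]), (320, [-0.01, 0.061, 0.076]), (326, [-0.011, 0.061, 0.08])]
```

```bash
python3 -c "
from h import *
import cv2
im,d=read_camera('scene');z=get_calibration('scene');W=cloud('x',dict(d=d,**z));
cv2.imwrite('pics/s3.png',cv2.resize(im[130:340,200:480,::-1],None,fx=2.5,fy=2.5))
im,d=read_camera('top');cv2.imwrite('pics/t3.png',cv2.resize(im[110:310,200:440,::-1],None,fx=2.5,fy=2.5));st()"
```

```text
t 3.83 lap [-0.0381  0.0488  0.0186] F [0.1 0.1 0.2] w 0.6 q [ 0.15  0.13  2.15 -0.    0.86 -0.06]
```

View pics/t3.png

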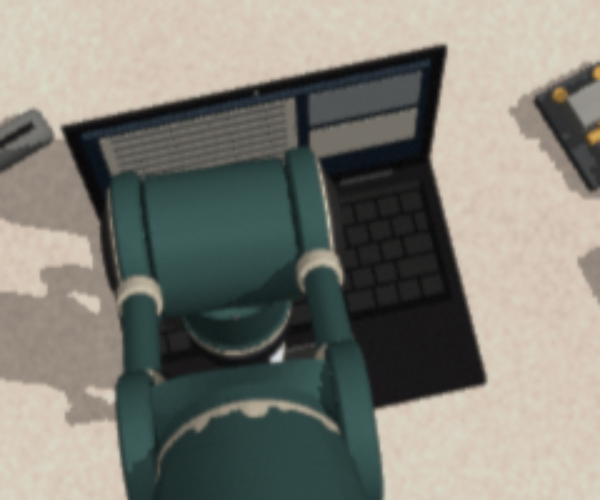

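The pen has not moved: the partly open fingertips passed over it (wrist depth puts the tips at z≈0.05, not near the TCP). I'll go back up, retreat and shut the fingers, then compare.

Call:
carry_out(offset=[[-1.5, 0, 0], [-1.5, 0, 0], [0, -3, 0], [0, -3, 0], [0, -3, 0]], delta_rot=[[0, 0, 0], [0, 0, 0], [0, 0, 0], [0, 0, 0], [0, 0, 0]])

```text
time: 4.25
tool_pos: [0.5037, 0.0085, 0.0492]
tcp_rot: [-0.165, 1.563, 0.164]
wrist_force: [0.6, -0.6, 0.8]
width: 0.599
```

Call:
carry_out(offset=[[0, 0, 0], [0, 0, 0], [0, 0, 0], [0, 0, 0], [0, 0, 0]], delta_rot=[[0, 0, 0], [0, 0, 0], [0, 0, 0], [0, 0, 0], [0, 0, 0]], fingers=-1)

```text
time: 4.67
tool_pos: [0.5027, 0.0104, 0.0484]
tcp_rot: [-0.164, 1.565, 0.165]
wrist_force: [-0.0, -0.4, 0.6]
width: 0.002
```

```bash
python3 -c "
from h import *
import cv2
s=read_state(); im,d=read_camera('wrist'); W=wcloud(d,s);st()
cv2.imwrite('pics/w4.png',im[:,:,::-1])
for u in (300,312,326,340): print(u,[(v,W[v,u].round(3).tolist()) for v in range(250,330,6)])
"
```

```text
t 4.72 lap [-0.0384 -0.0404  0.0484] F [ 0.2 -0.6  0. ] w 0.0 q [-0.03  0.1   2.12  0.    0.93 -0.24]
300 [(250, [-0.05, -0.035, 0.017]), (256, [-0.05, -0.039, 0.016]), (262, [-0.05, -0.043, 0.016]), (268, [-0.05, -0.047, 0.015]), (274, [-0.05, -0.049, 0.018]), (280, [-0.05, -0.054, 0.016]), (286, [-0.051, -0.058, 0.015]), (292, [-0.051, -0.062, 0.015]), (298, [-0.047, -0.034, 0.08]), (304, [-0.047, -0.033, 0.087]), (310, [-0.046, -0.034, 0.09]), (316, [-0.046, -0.03, 0.102]), (322, [-0.046, -0.03, 0.106]), (328, [-0.045, -0.028, 0.112])]
312 [(250, [-0.043, -0.035, 0.016]), (256, [-0.043, -0.039, 0.016]), (262, [-0.043, -0.043, 0.016]), (268, [-0.043, -0.046, 0.016]), (274, [-0.043, -0.05, 0.015]), (280, [-0.043, -0.054, 0.016]), (286, [-0.042, -0.03, 0.076]), (292, [-0.042, -0.029, 0.083]), (298, [-0.042, -0.03, 0.088]), (304, [-0.042, -0.03, 0.093]), (310, [-0.042, -0.03, 0.098]), (316, [-0.042, -0.029, 0.103]), (322, [-0.042, -0.03, 0.106]), (328, [-0.042, -0.03, 0.11])]
326 [(250, [-0.035, -0.035, 0.017]), (256, [-0.035, -0.039, 0.017]), (262, [-0.035, -0.043, 0.016]), (268, [-0.035, -0.047, 0.015]), (274, [-0.035, -0.05, 0.015]), (280, [-0.035, -0.054, 0.016]), (286, [-0.036, -0.03, 0.077]), (292, [-0.037, -0.03, 0.082]), (298, [-0.037, -0.03, 0.088]), (304, [-0.037, -0.029, 0.094]), (310, [-0.037, -0.03, 0.098]), (316, [-0.037, -0.03, 0.102]), (322, [-0.037, -0.03, 0.106]), (328, [-0.037, -0.03, 0.11])]
340 [(250, [-0.027, -0.035, 0.015]), (256, [-0.028, -0.038, 0.017]), (262, [-0.027, -0.043, 0.016]), (268, [-0.027, -0.046, 0.017]), (274, [-0.027, -0.05, 0.016]), (280, [-0.027, -0.054, 0.016]), (286, [-0.027, -0.059, 0.014]), (292, [-0.027, -0.062, 0.016]), (298, [-0.031, -0.033, 0.081]), (304, [-0.031, -0.033, 0.086]), (310, [-0.031, -0.034, 0.09]), (316, [-0.032, -0.034, 0.095]), (322, [-0.032, -0.033, 0.1]), (328, [-0.033, -0.028, 0.113])]
```

View pics/w4.png

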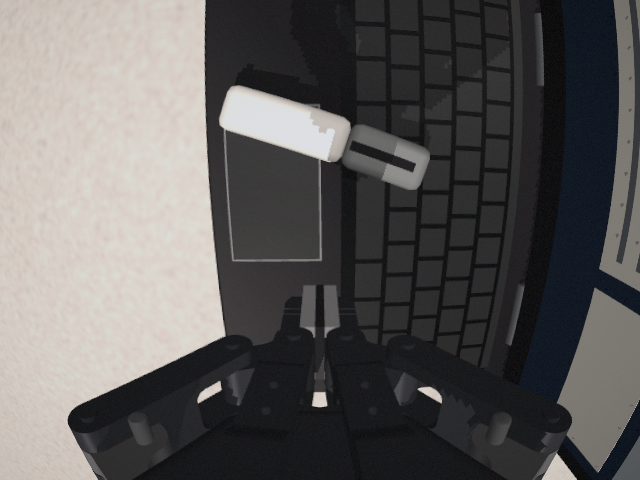

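Even shut, the tips stand about 26 mm behind the reported TCP (32 mm at 0.6 open). That agrees with the missed push, so I'll allow for it and lower carefully, watching the force.

Call:
carry_out(offset=[[0, 0, 0], [1, 0, 0], [1.2, 0, 0], [1.2, 0, 0], [0.8, 0, 0]], delta_rot=[[0, 0, 0], [0, 0, 0], [0, 0, 0], [0, 0, 0], [0, 0, 0]], fingers=0.2)

```text
time: 5.13
tool_pos: [0.5014, 0.0099, 0.0041]
tcp_rot: [-0.164, 1.568, 0.164]
wrist_force: [0.0, -0.6, -0.2]
width: 0.603
```

Call:
carry_out(offset=[[0.3, 0, 0], [0.3, 0, 0], [0.3, 0, 0], [0, 0, 0], [0, 0, 0]], delta_rot=[[0, 0, 0], [0, 0, 0], [0, 0, 0], [0, 0, 0], [0, 0, 0]])

```text
time: 5.55
tool_pos: [0.5034, 0.0097, -0.0023]
tcp_rot: [-0.164, 1.564, 0.164]
wrist_force: [0.4, 0.7, 0.0]
width: 0.601
```

```bash
python3 -c "
from h import *
s=read_state(); im,d=read_camera('wrist'); W=wcloud(d,s);st()
for u in (242,248,392,398): print(u,[(v,W[v,u].round(3).tolist()) for v in range(286,298,3)])
"
```

```text
t 5.6 lap [-0.0379 -0.0414 -0.0021] F [ 0.3 -0.3  0.4] w 0.6 q [-0.03  0.17  2.15 -0.    0.82 -0.24]
242 [(286, [-0.073, -0.036, 0.016]), (289, [-0.07, -0.03, 0.031]), (292, [-0.069, -0.031, 0.032]), (295, [-0.069, -0.031, 0.036])]
248 [(286, [-0.07, -0.035, 0.017]), (289, [-0.067, -0.03, 0.03]), (292, [-0.067, -0.03, 0.033]), (295, [-0.066, -0.031, 0.035])]
392 [(286, [-0.007, -0.035, 0.017]), (289, [-0.01, -0.03, 0.031]), (292, [-0.01, -0.03, 0.033]), (295, [-0.011, -0.03, 0.036])]
398 [(286, [-0.004, -0.036, 0.016]), (289, [-0.007, -0.03, 0.03]), (292, [-0.008, -0.031, 0.033]), (295, [-0.008, -0.03, 0.036])]
```

Call:
carry_out(offset=[[0.4, 0, 0], [0.4, 0, 0], [0, 0.8, 0], [0, 0.8, 0], [0, 0.8, 0]], delta_rot=[[0, 0, 0], [0, 0, 0], [0, 0, 0], [0, 0, 0], [0, 0, 0]])

```text
time: 6.02
tool_pos: [0.4977, 0.034, -0.0105]
tcp_rot: [-0.163, 1.565, 0.163]
wrist_force: [0.1, 0.5, 0.2]
width: 0.6
```

Call:
carry_out(offset=[[0, 1, 0], [0, 1, 0], [0, 1, 0], [0, 1, 0], [0, 1, 0]], delta_rot=[[0, 0, 0], [0, 0, 0], [0, 0, 0], [0, 0, 0], [0, 0, 0]])

```text
time: 6.43
tool_pos: [0.4876, 0.0833, -0.0103]
tcp_rot: [-0.164, 1.564, 0.164]
wrist_force: [-0.4, -0.6, 0.5]
width: 0.604
```

```bash
python3 -c "
from h import *
import cv2
st();s=read_state(); im,d=read_camera('wrist'); W=wcloud(d,s)
cv2.imwrite('pics/w5.png',im[:,:,::-1])
m=(im.min(2)>90)&(np.abs(W[...,2]-.031)<.003)&(W[...,0]>-.11)
X=W[m];print(m.sum(),X.mean(0),cv2.minAreaRect(X[:,:2].astype(np.float32)*1000))"
```

```text
t 6.43 lap [-0.0382  0.034  -0.0103] F [-0.4 -0.6  0.5] w 0.6 q [ 0.12  0.17  2.17  0.    0.8  -0.09]
13358 [-0.04451686  0.05833626  0.0305468 ] ((5.871543884277344, 76.79550170898438), (207.32965087890625, 58.70282745361328), 22.522708892822266)
```

View pics/w5.png

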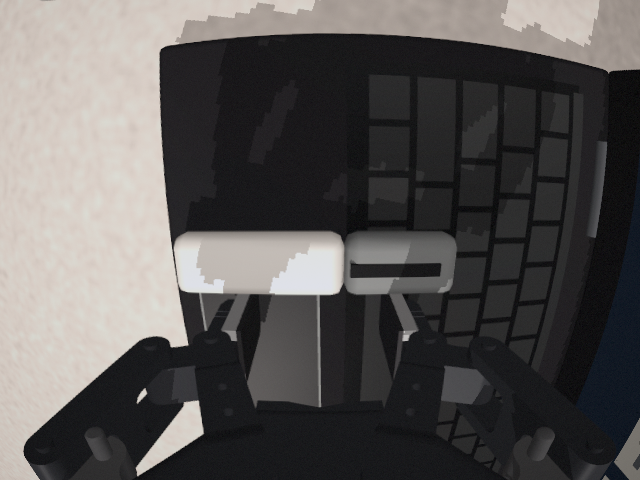

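The pen has squared up against both fingers, from (176,262) to (456,262). I'll keep pushing it over the left edge.

Call:
carry_out(offset=[[0, 1, 0], [0, 1, 0], [0, 1, 0], [0, 1, 0], [0, 1, 0]], delta_rot=[[0, 0, 0], [0, 0, 0], [0, 0, 0], [0, 0, 0], [0, 0, 0]])

```text
time: 6.9
tool_pos: [0.4773, 0.132, -0.0104]
tcp_rot: [-0.164, 1.565, 0.164]
wrist_force: [0.7, -0.1, -0.1]
width: 0.602
```

Call:
carry_out(offset=[[0, 1, 0], [0, 1, 0], [0, 1, 0], [0, 1, 0], [0, 1, 0]], delta_rot=[[0, 0, 0], [0, 0, 0], [0, 0, 0], [0, 0, 0], [0, 0, 0]])

```text
time: 7.32
tool_pos: [0.4669, 0.181, -0.0104]
tcp_rot: [-0.164, 1.565, 0.164]
wrist_force: [0.0, -0.7, 0.4]
width: 0.603
```

Call:
carry_out(offset=[[0, 1, 0], [0, 1, 0], [0, 0.3, 0], [0, 0, 0], [0, 0, 0]], delta_rot=[[0, 0, 0], [0, 0, 0], [0, 0, 0], [0, 0, 0], [0, 0, 0]])

```text
time: 7.73
tool_pos: [0.4622, 0.2026, -0.0105]
tcp_rot: [-0.164, 1.565, 0.164]
wrist_force: [0.4, -0.8, 0.2]
width: 0.601
```

```bash
python3 -c "
from h import *
import cv2
st();s=read_state(); im,d=read_camera('wrist'); W=wcloud(d,s)
cv2.imwrite('pics/w6.png',im[:,:,::-1]);np.savez('w6.npz',W=W,im=im)
for u in (220,300,340,400): print(u,[(v,W[v,u].round(3).tolist()) for v in range(190,300,12)])"
```

```text
t 7.73 lap [-0.0382  0.156  -0.0105] F [ 0.4 -0.8  0.2] w 0.6 q [ 0.36  0.19  2.15 -0.    0.8   0.15]
220 [(190, [-0.082, 0.203, 0.0]), (202, [-0.079, 0.201, 0.013]), (214, [-0.078, 0.196, 0.015]), (226, [-0.079, 0.191, 0.015]), (238, [-0.079, 0.186, 0.015]), (250, [-0.08, 0.18, 0.014]), (262, [-0.085, 0.17, -0.001]), (274, [-0.085, 0.164, 0.001]), (286, [-0.086, 0.158, 0.001]), (298, [-0.086, 0.151, 0.0])]
300 [(190, [-0.047, 0.203, -0.0]), (202, [-0.046, 0.2, 0.012]), (214, [-0.046, 0.196, 0.015]), (226, [-0.046, 0.191, 0.015]), (238, [-0.046, 0.186, 0.016]), (250, [-0.047, 0.181, 0.014]), (262, [-0.048, 0.17, -0.001]), (274, [-0.048, 0.164, -0.0]), (286, [-0.048, 0.158, -0.0]), (298, [-0.048, 0.152, 0.0])]
340 [(190, [-0.03, 0.203, -0.0]), (202, [-0.03, 0.198, 0.0]), (214, [-0.031, 0.195, 0.012]), (226, [-0.03, 0.19, 0.012]), (238, [-0.03, 0.185, 0.012]), (250, [-0.03, 0.176, -0.001]), (262, [-0.03, 0.17, -0.0]), (274, [-0.029, 0.165, 0.0]), (286, [-0.029, 0.159, 0.0]), (298, [-0.029, 0.152, 0.001])]
400 [(190, [-0.004, 0.203, 0.0]), (202, [-0.006, 0.2, 0.011]), (214, [-0.007, 0.196, 0.015]), (226, [-0.007, 0.191, 0.015]), (238, [-0.006, 0.186, 0.015]), (250, [-0.006, 0.181, 0.015]), (262, [-0.002, 0.17, -0.0]), (274, [-0.002, 0.165, 0.001]), (286, [-0.001, 0.158, -0.001]), (298, [-0.008, 0.167, 0.03])]
```

View pics/w6.png

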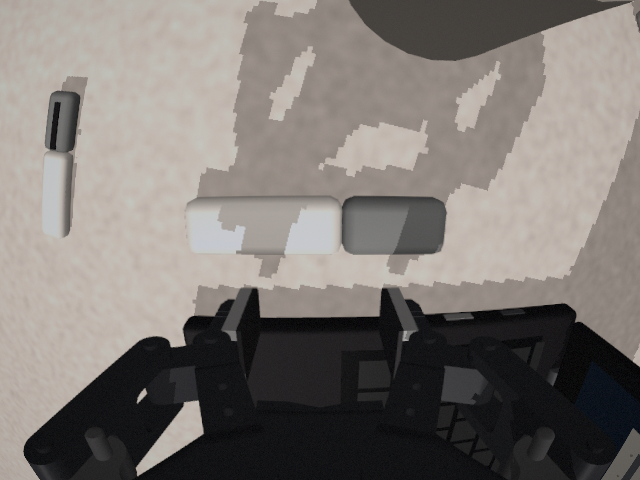

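The pen lies flat on the desk (top at z≈0.015, y_l≈0.19), from (187,225) to (446,225). Next I'll raise the tool, shut the fingers and turn it a quarter turn while going over to behind the screen.

Call:
carry_out(offset=[[-3, 0, 0], [-4, 0, 0], [-4, 0, 0], [-4, 0, 0], [-4, 0, 0]], delta_rot=[[0, 0, 0], [0, 0, 0], [0, 0, 0], [0, 0, 0], [0, 0, 0]], fingers=-1)

```text
time: 8.2
tool_pos: [0.462, 0.2017, 0.1813]
tcp_rot: [-0.163, 1.565, 0.163]
wrist_force: [1.8, -0.5, -0.3]
width: -0.005
```

Call:
carry_out(offset=[[-3.8, 0, 0], [-3, 0, 0], [-1.5, 0, 0], [0, 0, 0], [0, 0, 0]], delta_rot=[[6, 0, 0], [6, 0, 0], [6, 0, 0], [6, 0, 0], [6, 0, 0]])

```text
time: 8.62
tool_pos: [0.4636, 0.2022, 0.265]
tcp_rot: [0.254, 1.552, -0.251]
wrist_force: [-0.9, 0.8, -0.2]
width: 0.001
```

```bash
python3 -c "
from h import *
st();rows(lap(.165,0,.27),down(YAW-np.pi/2),10)
"
```

```text
t 8.62 lap [-0.0369  0.1553  0.265 ] F [-0.9  0.8 -0.2] w 0.0 q [ 0.36 -0.1   1.89 -0.    1.35  0.68]
10 rows offset [-0.045, 0.897, 2.509] rot [5.96, 0.01, -0.02]
```

Call:
carry_out(offset=[[-0.1, 0.9, 2.5], [-0.1, 0.9, 2.5], [-0.1, 0.9, 2.5], [-0.1, 0.9, 2.5], [-0.1, 0.9, 2.5]], delta_rot=[[6, 0, 0], [6, 0, 0], [6, 0, 0], [6, 0, 0], [6, 0, 0]])

```text
time: 9.03
tool_pos: [0.5928, 0.1784, 0.2673]
tcp_rot: [0.659, 1.469, -0.66]
wrist_force: [-0.1, -0.9, 0.0]
width: 0.003
```

Call:
carry_out(offset=[[0, 0.9, 2.5], [0, 0.9, 2.5], [0, 0.9, 2.5], [0, 0.9, 2.5], [0, 0.9, 2.5]], delta_rot=[[6, 0, 0], [6, 0, 0], [6, 0, 0], [6, 0, 0], [6, 0, 0]])

```text
time: 9.45
tool_pos: [0.6929, 0.0927, 0.2669]
tcp_rot: [1.058, 1.299, -1.059]
wrist_force: [0.6, 0.5, 1.3]
width: 0.0
```

```bash
python3 -c "
from h import *
import cv2
st();rows(lap(.165,0,.165),down(YAW-np.pi/2),10)
im,d=read_camera('scene');z=get_calibration('scene');W=cloud('x',dict(d=d,**z))
cv2.imwrite('pics/s7.png',im[:,:,::-1])
L=(W-C); L=np.stack([L@EX,L@EY,L[...,2]],-1).reshape(-1,3)
m=(abs(L[:,0]-.11)<.03)&(L[:,1]>-.13)&(L[:,1]<-.06)&(L[:,2]>.05)&(L[:,2]<.23);X=L[m];print(m.sum())
for a,b in [(.05,.08),(.1,.13),(.15,.18),(.18,.21),(.2,.23)]:
  q=X[(X[:,2]>a)&(X[:,2]<b)];print(a,len(q),q.mean(0) if len(q) else '', q.max(0) if len(q) else '')
"
```

```text
t 9.45 lap [0.1646 0.0005 0.2669] F [0.6 0.5 1.3] w 0.0 q [0.1  0.28 1.47 0.   1.39 1.47]
10 rows offset [1.019, 0.005, 0.005] rot [-0.04, -0.0, 0.0]
2842
0.05 415 [ 0.1037108  -0.09493417  0.06520544] [ 0.10667174 -0.0607369   0.079899  ]
0.1 469 [ 0.1092124  -0.09472856  0.11532709] [ 0.11216971 -0.06028745  0.12993072]
0.15 553 [ 0.11466665 -0.09532699  0.16523879] [ 0.11797475 -0.06001749  0.17995643]
0.18 601 [ 0.11794466 -0.09538985  0.19547621] [ 0.12124018 -0.06102613  0.2099721 ]
0.2 376 [ 0.11837802 -0.09545593  0.20812751] [ 0.12124018 -0.06053489  0.21345446]
```

View pics/s7.png

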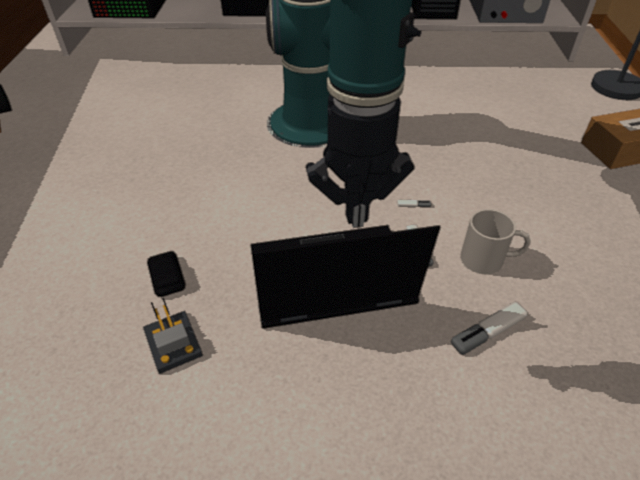

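The tool is above and behind the lid (fingertips at (357,218)), with the lid still open at about 1.68. I'll descend behind it and compute the arc rows.

Call:
carry_out(offset=[[2, 0, 0], [2, 0, 0], [2, 0, 0], [2, 0, 0], [2, 0, 0]], delta_rot=[[0, 0, 0], [0, 0, 0], [0, 0, 0], [0, 0, 0], [0, 0, 0]])

```text
time: 9.92
tool_pos: [0.6916, 0.0932, 0.1664]
tcp_rot: [1.054, 1.301, -1.055]
wrist_force: [0.5, -0.1, 0.0]
width: 0.004
```

Call:
carry_out(offset=[[0, -1, 0], [0, -1, 0], [0, -1, 0], [0, 0, 0], [0, 0, 0]], delta_rot=[[0, 0, 0], [0, 0, 0], [0, 0, 0], [0, 0, 0], [0, 0, 0]])

```text
time: 10.33
tool_pos: [0.663, 0.0878, 0.17]
tcp_rot: [1.056, 1.298, -1.052]
wrist_force: [-0.0, -0.4, 0.4]
width: -0.002
```

```bash
cat >> h.py <<'E'
def tcp(th,r=.17): return np.array([.096-r*np.cos(th)+.003*np.sin(th)+.011, .0205+r*np.sin(th)+.003*np.cos(th)-.026])
E
python3 -c "
from h import *
st(); P=np.array([tolap(read_state()['tool_pos'])[[0,2]]]+[tcp(t) for t in np.linspace(1.6,0,26)])
D=np.diff(P,axis=0)*100; 
for i,d in enumerate(D): print(i,'[%.2f, %.2f, 0]'%(-d[1],d[0]))
"
```

```text
t 10.33 lap [0.1344 0.0019 0.17  ] F [-0.  -0.4  0.4] w -0.0 q [ 0.09  0.27  1.66 -0.    1.2   1.46]
0 [0.57, -1.94, 0]
1 [-0.02, -1.09, 0]
2 [0.05, -1.09, 0]
3 [0.12, -1.08, 0]
4 [0.19, -1.07, 0]
5 [0.26, -1.06, 0]
6 [0.33, -1.04, 0]
7 [0.39, -1.01, 0]
8 [0.46, -0.99, 0]
9 [0.52, -0.96, 0]
10 [0.58, -0.92, 0]
11 [0.64, -0.88, 0]
12 [0.69, -0.84, 0]
13 [0.74, -0.79, 0]
14 [0.79, -0.74, 0]
15 [0.84, -0.69, 0]
16 [0.88, -0.64, 0]
17 [0.92, -0.58, 0]
18 [0.96, -0.52, 0]
19 [0.99, -0.46, 0]
20 [1.01, -0.39, 0]
21 [1.04, -0.33, 0]
22 [1.06, -0.26, 0]
23 [1.07, -0.19, 0]
24 [1.08, -0.12, 0]
25 [1.09, -0.05, 0]
```

Call:
carry_out(offset=[[0.3, -1.0, 0], [0.27, -0.94, 0], [-0.02, -1.09, 0], [0.05, -1.09, 0], [0.12, -1.08, 0]], delta_rot=[[0, 0, 0], [0, 0, 0], [0, 0, 0], [0, 0, 0], [0, 0, 0]])

```text
time: 10.75
tool_pos: [0.6117, 0.0769, 0.1616]
tcp_rot: [1.055, 1.298, -1.053]
wrist_force: [1.9, -0.8, 2.3]
width: -0.002
```

Call:
carry_out(offset=[[0.19, -1.07, 0], [0.26, -1.06, 0], [0.33, -1.04, 0], [0.39, -1.01, 0], [0.46, -0.99, 0]], delta_rot=[[0, 0, 0], [0, 0, 0], [0, 0, 0], [0, 0, 0], [0, 0, 0]])

```text
time: 11.17
tool_pos: [0.5599, 0.0661, 0.1439]
tcp_rot: [1.054, 1.301, -1.054]
wrist_force: [0.8, -1.0, 2.0]
width: 0.0
```

```bash
cat >> h.py <<'E'
def lidview():
    im,d=read_camera('scene');z=get_calibration('scene');W=cloud('x',dict(d=d,**z))
    L=(W-C); L=np.stack([L@EX,L@EY,L[...,2]],-1).reshape(-1,3)
    X=L[(L[:,0]>-.11)&(L[:,0]<.105)&(abs(L[:,1]+.1)<.03)&(L[:,2]>.027)]
    if len(X): a=np.arctan2(X[:,2]-.0205,.096-X[:,0]); r=np.hypot(X[:,2]-.0205,.096-X[:,0]); print('lid',len(X),'angle',np.median(a[r>.08]),'rmax',r.max())
    return im
E
python3 -c "
from h import *
import cv2
st(); im=lidview(); cv2.imwrite('pics/s8.png',im[:,:,::-1])
for t in (1.02,1.08,1.152): print(t,tcp(t))"
```

```text
t 11.17 lap [0.0289 0.0021 0.1439] F [ 0.8 -1.   2. ] w 0.0 q [ 0.07  0.1   1.91 -0.    1.12  1.44]
lid 3909 angle 1.099836704539618 rmax 0.19354533056399403
1.02 [0.02058411 0.14092846]
1.08 [0.02952005 0.14584681]
1.152 [0.04060835 0.15102843]
```

View pics/s8.png

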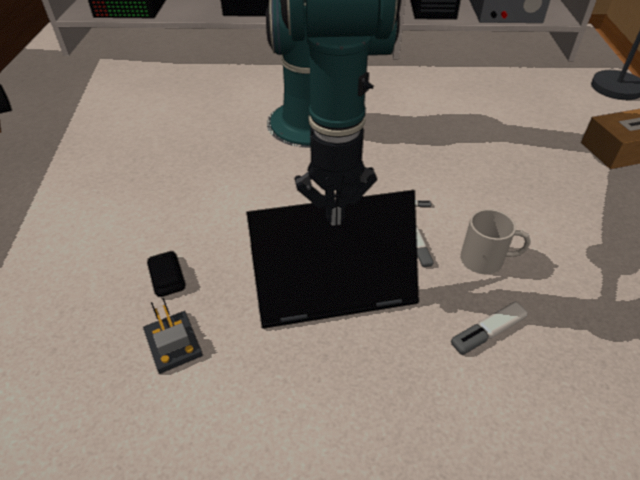

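The lid is following as planned (1.10 rad, about 3 N), with the tip near its free edge at (336,218). I'll continue along the arc.

Call:
carry_out(offset=[[0.52, -0.96, 0], [0.58, -0.92, 0], [0.64, -0.88, 0], [0.69, -0.84, 0], [0.74, -0.79, 0]], delta_rot=[[0, 0, 0], [0, 0, 0], [0, 0, 0], [0, 0, 0], [0, 0, 0]])

```text
time: 11.63
tool_pos: [0.517, 0.0571, 0.1115]
tcp_rot: [1.054, 1.301, -1.055]
wrist_force: [1.1, -0.3, 1.1]
width: -0.001
```

Call:
carry_out(offset=[[0.79, -0.74, 0], [0.84, -0.69, 0], [0.88, -0.64, 0], [0.92, -0.58, 0], [0.96, -0.52, 0]], delta_rot=[[0, 0, 0], [0, 0, 0], [0, 0, 0], [0, 0, 0], [0, 0, 0]])

```text
time: 12.05
tool_pos: [0.4865, 0.0508, 0.0675]
tcp_rot: [1.054, 1.301, -1.054]
wrist_force: [1.5, 0.2, 0.2]
width: 0.001
```

```bash
python3 -c "
from h import *
st(); lidview(); st()
for t in (.4,.448,.5): print(t,tcp(t))"
```

```text
t 12.05 lap [-0.0461  0.0024  0.0675] F [1.5 0.2 0.2] w 0.0 q [0.05 0.05 2.13 0.   0.96 1.42]
lid 3268 angle 0.4405437891777563 rmax 0.19370020246314093
t 12.1 lap [-0.0489  0.0028  0.0652] F [-1.2  0.6 -0. ] w -0.0 q [0.05 0.05 2.13 0.   0.96 1.42]
0.4 [-0.04841211  0.0634643 ]
0.448 [-0.0449241   0.07084179]
0.5 [-0.04075076  0.07863509]
```

Call:
carry_out(offset=[[0.9, -0.4, 0], [0.9, -0.3, 0], [0.8, -0.3, 0], [0.8, -0.2, 0], [0.8, -0.2, 0]], delta_rot=[[0, 0, 0], [0, 0, 0], [0, 0, 0], [0, 0, 0], [0, 0, 0]])

```text
time: 12.52
tool_pos: [0.4735, 0.048, 0.0257]
tcp_rot: [1.055, 1.3, -1.054]
wrist_force: [0.7, 0.1, 1.6]
width: -0.001
```

Call:
carry_out(offset=[[0.6, -0.1, 0], [0.6, 0, 0], [0.5, 0, 0], [0.4, 0, 0], [0.3, 0, 0]], delta_rot=[[0, 0, 0], [0, 0, 0], [0, 0, 0], [0, 0, 0], [0, 0, 0]])

```text
time: 12.93
tool_pos: [0.472, 0.0477, 0.0018]
tcp_rot: [1.054, 1.301, -1.055]
wrist_force: [0.3, -0.7, 1.7]
width: -0.001
```

```bash
cat >> h.py <<'E'
def shut(cam):
    im,d=read_camera(cam);z=get_calibration(cam);W=cloud('x',dict(d=d,**z))-C
    L=np.stack([W@EX,W@EY,W[...,2]],-1).reshape(-1,3)
    for y in (-.1,.1):
      for x in (-.085,-.06,0,.06):
        q=L[(abs(L[:,0]-x)<.006)&(abs(L[:,1]-y)<.03)]; print(cam,x,y,len(q),np.nanmedian(q[:,2]).round(4) if len(q) else '')
    return im
E
python3 -c "
from h import *
st(); shut('scene'); st()"
```

```text
t 12.93 lap [-0.0608  0.0024  0.0018] F [ 0.3 -0.7  1.7] w -0.0 q [ 0.05  0.12  2.2  -0.    0.82  1.41]
scene -0.085 -0.1 130 0.0245
scene -0.06 -0.1 139 0.0242
scene 0 -0.1 162 0.0235
scene 0.06 -0.1 189 0.0227
scene -0.085 0.1 128 0.0245
scene -0.06 0.1 137 0.0241
scene 0 0.1 145 0.0232
scene 0.06 0.1 171 0.0226
t 12.98 lap [-0.0609  0.0024  0.0015] F [-0.6  0.5 -0.2] w -0.0 q [0.05 0.12 2.2  0.   0.82 1.41]
```

Nearly shut (slope about 0.013 rad). I'll press gently until there is a firm reaction.

Call:
carry_out(offset=[[0.1, 0, 0], [0.1, 0, 0], [0.1, 0, 0], [0.1, 0, 0], [0, 0, 0]], delta_rot=[[0, 0, 0], [0, 0, 0], [0, 0, 0], [0, 0, 0], [0, 0, 0]])

```text
time: 13.4
tool_pos: [0.4727, 0.0477, -0.0003]
tcp_rot: [1.054, 1.301, -1.054]
wrist_force: [-4.0, -0.5, 10.9]
width: -0.001
```

```bash
python3 -c "
from h import *
st(); shut('scene'); st()"
```

```text
t 13.4 lap [-0.0601  0.0023 -0.0003] F [-4.  -0.5 10.9] w -0.0 q [ 0.05  0.12  2.2  -0.    0.82  1.41]
scene -0.085 -0.1 130 0.0224
scene -0.06 -0.1 143 0.0221
scene 0 -0.1 158 0.0224
scene 0.06 -0.1 181 0.0222
scene -0.085 0.1 123 0.0222
scene -0.06 0.1 138 0.0222
scene 0 0.1 148 0.022
scene 0.06 0.1 169 0.0223
t 13.45 lap [-0.0601  0.0023 -0.0003] F [-3.8 -1.5  8.9] w 0.0 q [ 0.05  0.12  2.2  -0.    0.82  1.41]
```

The lid is flat, with a 9–11 N reaction: it is shut. I'll withdraw straight up and check.

Call:
carry_out(offset=[[-0.5, 0, 0], [-2, 0, 0], [-3, 0, 0], [-3, 0, 0], [-3, 0, 0]], delta_rot=[[0, 0, 0], [0, 0, 0], [0, 0, 0], [0, 0, 0], [0, 0, 0]])

```text
time: 13.87
tool_pos: [0.4722, 0.0477, 0.1147]
tcp_rot: [1.054, 1.301, -1.054]
wrist_force: [0.8, -0.1, -0.7]
width: 0.005
```

Call:
carry_out(offset=[[-3, 0, 0], [-3, 0, 0], [-2, 0, 0], [0, 0, 0], [0, 0, 0]], delta_rot=[[0, 0, 0], [0, 0, 0], [0, 0, 0], [0, 0, 0], [0, 0, 0]])

```text
time: 14.28
tool_pos: [0.4738, 0.0478, 0.1953]
tcp_rot: [1.056, 1.297, -1.051]
wrist_force: [-0.8, 0.3, -1.1]
width: -0.001
```

```bash
python3 -c "
from h import *
import cv2
st(); im=shut('scene'); cv2.imwrite('pics/s9.png',im[:,:,::-1])"
```

```text
t 14.28 lap [-0.059   0.0021  0.1953] F [-0.8  0.3 -1.1] w -0.0 q [ 0.05 -0.11  2.03  0.    1.22  1.41]
scene -0.085 -0.1 130 0.022
scene -0.06 -0.1 141 0.0223
scene 0 -0.1 158 0.0223
scene 0.06 -0.1 185 0.0223
scene -0.085 0.1 118 0.0223
scene -0.06 0.1 134 0.0222
scene 0 0.1 147 0.0224
scene 0.06 0.1 168 0.0224
```

View pics/s9.png

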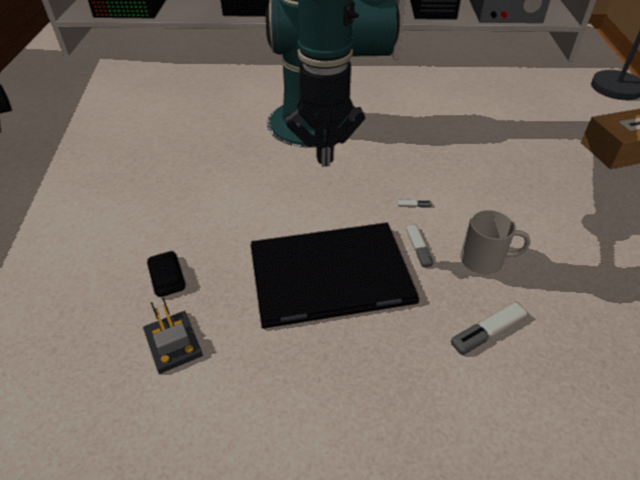

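The laptop is shut and in place, its hinge side still near (262,323)–(417,302). The pen lies flat beside it at (420,245), the bystanders look unmoved, and the robot touches nothing.

```bash
python3 -c "
from workcell import *
print(finish_job())"
```

```text
the job is handed in; nothing more can be done
None
```

The laptop is shut, the middle-sized marker lies flat on the desk to its left, and the job was handed in at about 14.3 s. No verdict was reported.

**What I did:** I pushed the marker off the left edge with the part-open fingers, without gripping it. Then I reached behind the screen with the fingers shut and pushed the lid along its arc at about 0.7 rad/s, slower near the end. A last gentle press met a reaction of about 10 N.

**Last checks:**
- **Lid:** flat to within about 0.5 mm front to back. It reads 22.3 mm high against the nominal 23.5 mm, which is within the calibration error.
- **Marker:** its top was about 15 mm above the desk just after it dropped, and it was still lying there in the final picture.
- **Laptop, mouse, mug and key:** they look unmoved in the final picture. I did not measure their displacement.
- **Gripper:** clear of everything after withdrawing straight up.

**What disagreed:** the real fingertips stand about 26 mm behind the reported tool point when shut, and about 32 mm when 60% open. The first push therefore passed over the marker without touching it. I allowed for this and pushed again.

I viewed 11 pictures, over the planned 8 but within the limit of 12.

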